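# Seat the counting disc of a bench screw counter on its drive pin

### The arm

A 7-joint arm with a two-finger parallel gripper is mounted at the origin on the work surface. World frame = base frame: x ahead of the robot, y to its left, z up, the work surface at z = 0. Lengths are in mm, angles in degrees, forces in N, time in s.
With the tool pointing down it reaches from about 400 to 875 mm from the base axis. Payload 19.3 kg.
Tool frame: the origin (TCP) lies midway between the tips of the shut fingers; the grasp point (between the pads) lies 19 mm behind it; z points along the fingers, y is the line along which they close (so a half turn about z gives the same grasp; the last joint's range is limited). The gripper opens to 85 mm and grips with 20 to 120 N. Pads are 22 mm wide; open, the fingers measure 114 mm over their backs; the gripper's body (76 mm by 85 mm) begins 54 mm behind the grasp point. The pads swing forward as they close: fully open they stand 13 mm farther back than shut.
Start: joints at [68.629, 29.874, -2.08, 91.645, 1.215, 58.505, -6.463], TCP at [186.343, -596.566, 231.291] pointing down, gripper open.
Joint ranges: [-166.77, 166.77], [-17.47, 122.26], [-85.68, 81.53], [9.62, 139.38], [-72.42, 252.41], [9.2, 110.78], [-144.41, 144.41]. Speed limits (degrees/s): [108.29, 108.29, 136.94, 136.94, 172.46, 172.46, 172.46].

### API

Orientations are given as [roll, pitch, yaw] about the fixed x, y, z axes, in that order (R = Rz(yaw) Ry(pitch) Rx(roll)).
In Python, from rig import arm, grab_frame, job gives the robot as it stands.
- The arm moves only by the shell command python3 -m jog 'ROWS' [OPENING]. ROWS is JSON, a list that holds one entry, the list of rows, each a list of 4 numbers: the shift along the world's x, y, z in cm, then the turn about the world's z in degrees. A call has 1 to 20 rows; each row is the pose to reach, as a shift and turn from the pose commanded when the call began; what a row does not reach only later rows make up. A row lasts 1/12 s, in which the tool goes at most 41.7 mm and 7.16 degrees, less where a joint would pass 70% of its speed; a pose out of reach is approached as far as the arm can. A call with a gripper value outside its range is refused whole. OPENING is the gripper command: -1 is shut, 1 is fully open, values between are in proportion, set as the call begins (- or left out, the last holds). The fingers move at their own pace and stop on an object; the grip force is fixed at half the most. Time passes only in rows, so rows that repeat a pose let the fingers close. It gives the time, the measured TCP pose, the force and the opening at its end, in the units of the state.
- arm.get_obs(): the state, without advancing time (a new reading comes with each control period).
- grab_frame(name): name is "scene" or "top"; returns a dict with "image" (480x640x3 uint8, blue, green, red), "range_z" (480x640 float32, mm along the optical axis (not along the pixel's ray), 0 where there is no reading), "camera_matrix" (3x3 intrinsics, pixels), "origin" and "rotation" of the camera in the world. Camera axes: x right, y up, looking along -z (the intrinsics and any distortion apply to the point x, -y, -z); pixel columns grow to the right and rows downward; lengths in mm; the calibration is good to about 2 mm. A picture is of the moment at which its call begins.
- job.job_done(): hands the job in, once; it reports no verdict.
The state is a dict: "time_s": time; "joint_pos": joint angles; "dq": joint speeds; "joint_torque": joint torques, N m; "tcp_pos": TCP position; "ee_rot": TCP orientation; "wrist_force": force on the tool from outside, world axes, zero at the start; "ft_torque": the same for the moment, N m; "width": finger opening in mm.
Only numpy, scipy, OpenCV 4.12 (cv2) and the standard library are available. Lean on these libraries where they do the work, as an engineer would, in place of code of your own. Each camera call takes 0.05 s, during which the arm holds its last target. There are 200 camera calls.

### The job

The counting disc of the bench screw counter rides high because the notch in its rim is not over the drive pin. With a fingertip, push the disc's black finger post around until the notch meets the brass pin, then press the orange hub cap down until the disc sits fully home. The disc must not be lifted, and the other things on the bench and on the counter stay where they are.

Things in the scene. Friction and masses are not known exactly. Their poses are not given: they have to be found in the camera images.
- counter: bench screw counter, fixed to the bench: blue housing 210 (its x) x 190 (its y) x 40 mm high with a black top. Origin: underside centre, right below the spindle on which the disc turns; z up. Its drive pin stands on its +x side. A round black rubber lifter (96 mm across) carries the disc on the spindle.
- disc: aluminium counting disc, 130 mm across, plate 8 mm thick, 0.2 to 0.3 kg, loose on the spindle (1.5 mm play all round) and free to turn either way without limit; light friction keeps it where it is left. Origin: centre of its underside; z up along the spindle; x points to its notch (a yellow line on the plate leads from the hub to the notch). Riding high, its origin is 56 mm above the bench; fully home it is 46 mm above the bench.
- notch (a point): the open U notch in the disc's rim, 17 mm wide and 12 mm deep from the rim; the point lies 63 mm from the disc's centre (where the pin stands when it is in the notch), at mid-thickness of the plate
- post (a point): black upright finger post on the disc, 14 mm across, standing 26 mm above the plate, 44 mm from the disc's centre and 2.4 rad counter-clockwise (from above) of the notch; the point is its centre, 13 mm above the plate
- hub (a point): centre of the flat top of the orange hub cap, 34 mm across, in the middle of the disc; 35 mm above the disc's underside. Pressing here seats the disc.
- pin (a point): tip of the fixed brass drive pin, 10 mm across with a tapered tip, 63 mm from the spindle, mostly under the rim of the disc that rides high, 3 mm of it showing beyond the rim; a yellow mark on the black top points to it. Tip 54.5 mm above the bench, 1.5 mm below the disc that rides high.
- lifter (a joint): how far the disc's lifter has been pressed down: 0 = riding high, 0.010 m = fully home. It slides with a stiff friction (about 9 N, less the disc's weight) and stays where it is left; it cannot go beyond about 0.0015 while the plate stands on the pin.
- bolt_bin: loose blue plastic bin of bolts, 130 x 100 x 70 mm high, beside the counter; leave alone
- washer_jar: loose glass jar, 60 mm across, 85 mm high, on the other side of the counter; leave alone
- hex_nut: loose steel hex nut, 41 mm over its corners, 19 mm high, lying on a corner of the counter's top; leave alone
- screw_carton: loose cardboard carton 120 x 80 x 60 mm high; leave alone
- tape_roll: loose yellow tape roll, 90 mm across, 48 mm high; leave alone
- screwdriver: loose screwdriver lying on the bench; leave alone
- wrench: loose wrench lying on the bench; leave alone
Things that resemble listed ones, but are neither listed nor needed, are in the scene too. What is meant by the disc is not blue or purple, and is the smaller of those in its own colour.

How it is judged (in metres and radians):
At the end, for the whole second after the job is handed in: The disc lies level (within 0.04 rad) and at rest, fully home: its underside within 1.8 mm of the seated height of 46 mm above the bench, the lifter pressed down at least 8.5 of its 10 mm, and the notch over the pin (within 7 mm) (z of disc in the frame of counter below 0.0478 m and value of joint lifter above 0.0085 m and angle between disc's own z axis and vertical below 0.04 rad and horizontal distance between notch and pin below 0.007 m and linear speed of disc below 0.01 m/s and angular speed of disc below 0.1 rad/s); the robot touches nothing.
It fails at once if the disc is lifted more than 6 mm above its riding height (z of disc in the frame of counter above 0.062 m).
It fails at once if a loose thing on the bench or the counter is moved by more than 20 mm (distance of any of bolt_bin, washer_jar, hex_nut, screw_carton, tape_roll, screwdriver, wrench from where it was at the start of the episode above 0.02 m).
It also fails if it takes over 67 s, if anything falls off the work surface, if the arm or the gripper's body presses on something with over 40 N, if the wrist force passes 120 N, or if a joint passes its speed limit or range.

## Working session

There is one attempt and no reset: what is moved stays moved. The work goes in short steps, Python scripts to look and compute and a shell command to move; the robot and the scene stay as the last step left them, time stands still between calls to the robot, and variables do not carry over. Pictures are saved under pics/ and viewed, on a budget of 10 in all, crops included, one or two more only if the job needs it, and the job is handed in when it is done.

```bash
mkdir -p pics
cat > h.py <<'E'
import numpy as np, cv2, pickle
from rig import arm, grab_frame, job
def px(f,u,v,z=None):
    """pixel -> world; by depth, or at height z"""
    K=f["camera_matrix"]; R=np.array(f["rotation"]); o=np.array(f["origin"]).ravel()
    d=R@np.array([(u-K[0,2])/K[0,0],-(v-K[1,2])/K[1,1],-1.])
    if z is None:
        return o+d*float(f["range_z"][int(round(v)),int(round(u))])
    return o+d*(z-o[2])/d[2]
E
python3 - <<'E'
from h import *
for n in("scene","top"):
    f=grab_frame(n); pickle.dump(f,open(n+".pkl","wb")); cv2.imwrite(f"pics/{n}0.png",f["image"]); print(n,f["origin"],f["camera_matrix"],list(f))
o=arm.get_obs(); print(o)
E
```

```text
scene [1096.76686112 -626.36261014  805.57106669] [[494.76894967   0.         315.75989299]
 [  0.         494.76894967 248.24841646]
 [  0.           0.           1.        ]] ['image', 'range_z', 'camera_matrix', 'origin', 'rotation']
top [ 294.8797015    -4.76087693 1347.13142419] [[487.4928443    0.         312.75095881]
 [  0.         487.4928443  251.79103701]
 [  0.           0.           1.        ]] ['image', 'range_z', 'camera_matrix', 'origin', 'rotation']
{'time_s': 0.1, 'joint_pos': array([68.63098008, 29.90495268, -2.07953982, 91.66815448,  1.21512998,
       58.50637519, -6.46409806]), 'dq': array([ 0.10770481, -0.16767799,  0.09286003, -0.04745987, -0.05811304,
       -0.01052586, -0.00331598]), 'joint_torque': array([ 3.28642484e-03, -9.28497362e+01,  1.98410198e+00, -3.70530510e+01,
        1.81732723e-02,  5.38479828e-03,  1.17917648e-04]), 'tcp_pos': array([ 186.20884397, -596.31300193,  230.80699658]), 'ee_rot': array([-1.79942825e+02,  5.34220832e-03,  1.73436743e+01]), 'wrist_force': array([-0.23506623, -0.1359976 , -0.7062872 ]), 'ft_torque': array([-0.02587107, -0.04051553,  0.04606777]), 'width': 85.28010672598596}
```

View pics/top0.png

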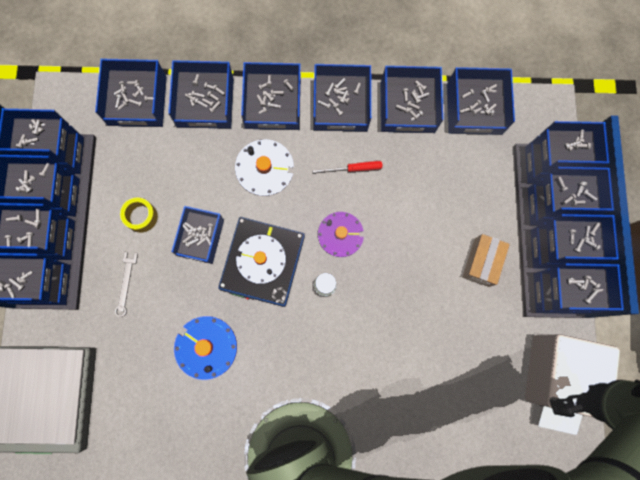

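View pics/scene0.png

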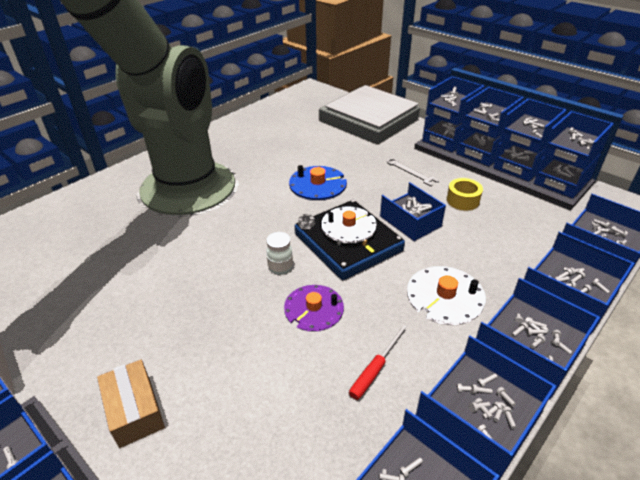

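Top picture candidates: large silver disc (264,166), small silver disc on the counter (261,259), blue (205,347) and purple (341,234). I choose the small silver one at (261,259), and check it in a close crop.

Run:
```python
from h import *
f=pickle.load(open("top.pkl","rb"))
c=f["image"][205:315,210:330]; cv2.imwrite("pics/c1.png",cv2.resize(c,None,fx=5,fy=5,interpolation=cv2.INTER_CUBIC))
for u,v in((261,258),(265,166),(325,285),(279,295),(197,235)): print(u,v,px(f,u,v).round(1))
```

```text
261 258 [112288.  111988.3 113340.2]
265 166 [120572.9 120273.2 121625.1]
325 285 [113865.3 113565.7 114917.6]
279 295 [116025.  115725.4 117077.3]
197 235 [115254.9 114955.3 116307.2]
```

View pics/c1.png

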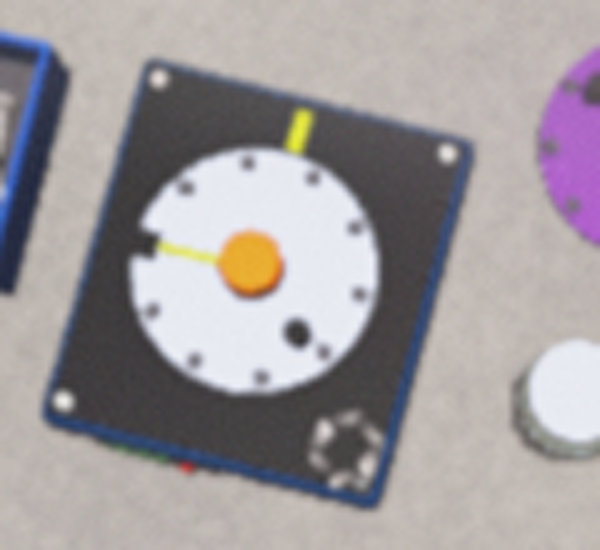

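The crop confirms it: small silver disc, hub at crop (251,264), notch at about (146,245) on the left, post at (297,333), pin's yellow mark at (300,132). The rotation is not a 3x3 matrix, so I check that.

Run:
```python
from h import *
for n in("top","scene"):
    f=pickle.load(open(n+".pkl","rb")); print(repr(f["rotation"]))
```

```text
array([ 10.36260958,  -1.02429421, -89.19354111])
array([48.82766203,  0.83597577, 42.44534106])
```

```bash
sed -i 's/^from rig/from scipy.spatial.transform import Rotation as Ro\nfrom rig/; s/R=np.array(f\["rotation"\])/R=Ro.from_euler("xyz",f["rotation"],degrees=True).as_matrix()/' h.py
cat > m.py <<'E'
from h import *
f=pickle.load(open("top.pkl","rb"))
g=lambda x,y,z=None: px(f,210+(x+.5)/5-.5,205+(y+.5)/5-.5,z)
for nm,x,y,z in(("hub",251,264,91),("disc c",255,270,64),("notch",146,245,60),("post",297,333,90),("mark",300,132,40),("nut",345,449,59),("cor",154,62,40),("cor",470,143,40),("cor",375,505,40),("cor",50,415,40),("jar",580,385,85),("bin",0,160,70)):
    print(nm,g(x,y,z).round(1),g(x,y).round(1))
P=[g(*q,40)[:2] for q in((154,62),(470,143),(375,505),(50,415))]
c=np.mean(P,0);print("centre",c,np.linalg.norm(P[0]-P[1]),np.linalg.norm(P[1]-P[2]))
m=g(300,132,40)[:2]-c; print("pin ang",np.degrees(np.arctan2(m[1],m[0])),"edge",np.degrees(np.arctan2(*(P[1]-P[2])[::-1])))
for nm,x,y,z in(("notch",146,245,64),("post",297,333,90)):
    d=g(x,y,z)[:2]-c; print(nm,np.degrees(np.arctan2(d[1],d[0])),np.linalg.norm(d))
E
python3 m.py
```

```text
hub [507.6 114.   91. ] [507.7 114.   90.5]
disc c [509.  114.3  64. ] [503.8 111.4  95.2]
notch [522.2 173.3  60. ] [526.3 176.5  36.7]
post [471.8  89.   90. ] [471.6  88.9  91.7]
mark [590.2  94.4  40. ] [590.1  94.4  40.5]
nut [414.8  64.1  59. ] [416.6  65.2  39.4]
cor [628.2 175.9  40. ] [628.  175.8  40.8]
cor [585.7   1.1  40. ] [594.4   1.3   0.9]
cor [386.9  48.3  40. ] [ 3.898e+02  5.000e+01 -3.000e-01]
cor [432.3 223.6  40. ] [432.5 224.   38. ]
jar [447.7 -58.7  85. ] [447.8 -58.7  84.3]
bin [565.2 251.5  70. ] [572.8 258.7  34.2]
centre [508.28473627 112.23147221] 179.93823076294115 204.28341706873354
pin ang -12.268474669351619 edge -13.373833275066165
notch 77.66230660434222 61.964503578530916
post -147.45880864609578 43.22532889072242
```

Checks hold: hub height, spindle at about (508,113.5), notch radius 62, post radius 43, counter 204x180 mm. Pin is at about -13°, notch 77.5°, post 214.5°, so the disc needs about -90° (clockwise). First I move above a spot behind the post with the fingers shut.

```bash
python3 -m jog '[[[3,3,0,7],[6,6,0,14],[9,9,0,21],[12,12,0,28],[15,15,0,35],[18,18,0,42],[21,21,0,49],[24,24,0,56],[27,27,0,63],[30,30,0,70],[30,34,0,77],[30,38,0,84],[30,42,0,91],[30,46,0,98],[30,50,0,105],[30,54,0,107],[30,58,0,107],[30,62,0,107],[30,66.4,0,107],[30,66.4,0,107]]]' -1; python3 -m jog '[[[0,0,0,0],[0,0,0,0]]]'; python3 -c "
from h import *
o=arm.get_obs();print(o['tcp_pos'],o['ee_rot'],o['joint_pos'])"
```

```text
time_s: 1.77
tcp_pos: [485.6, 75.1, 231.7]
ee_rot: [179.9, -0.1, 124.8]
wrist_force: [-0.6, 1.0, -0.8]
width: -0.0
time_s: 1.93
tcp_pos: [486.2, 67.2, 231.1]
ee_rot: [-180.0, -0.0, 124.4]
wrist_force: [0.4, -0.4, 0.6]
width: -0.1
[486.18003333  67.2023565  231.05282188] [-1.79959117e+02 -2.62417253e-04  1.24375132e+02] [ 16.04956092  21.44595362 -39.17437395 109.96212214  16.53527752
  54.29623981   3.40841092]
```

```bash
python3 -m jog '[[[0,0,-3,0],[0,0,-6,0],[0,0,-9,0],[0,0,-11,0],[0,0,-13,0],[0,0,-14,0],[0,0,-15,0],[0,0,-15.5,0],[0,0,-15.8,0],[0,0,-15.8,0],[0,0,-15.8,0]]]'
python3 - <<'E'
from h import *
f=grab_frame("scene"); pickle.dump(f,open("scene.pkl","wb")); cv2.imwrite("pics/s1.png",cv2.resize(f["image"][150:290,260:440],None,fx=4,fy=4,interpolation=cv2.INTER_CUBIC))
E
```

```text
time_s: 2.85
tcp_pos: [486.7, 67.4, 73.9]
ee_rot: [180.0, 0.0, 124.3]
wrist_force: [-0.1, 0.7, -0.2]
width: 0.2
```

View pics/s1.png

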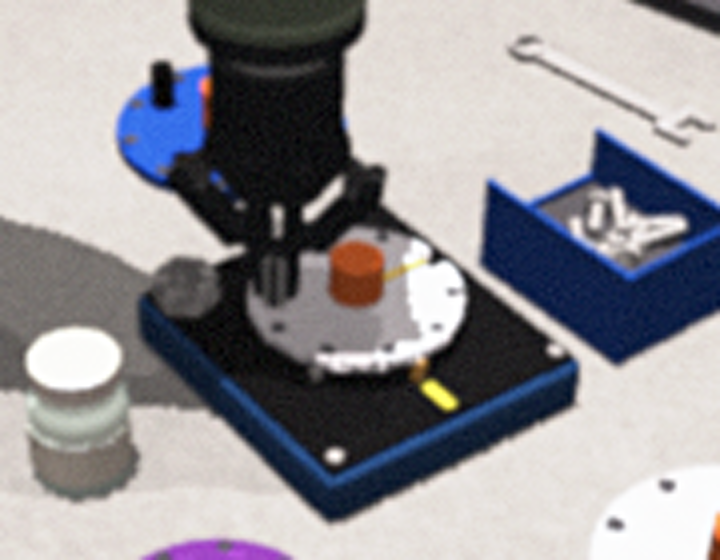

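The fingers stand beside the hub, over the plate and clear of it; the brass pin shows at crop (420,368) and the nut is untouched at (185,287). Next I compute the arc.

Run:
```python
import numpy as np
C=np.array([508,113.5]); s=np.array([486.3,67.2])
for r in range(0,93,4):
    t=np.radians(214.5-r); F=C+44*np.array([np.cos(t),np.sin(t)])-18*np.array([np.sin(t),-np.cos(t)])
    print(r,((F-s)/10).round(2))
```

```text
0 [-0.44  0.65]
4 [-0.71  0.85]
8 [-0.96  1.06]
12 [-1.21  1.28]
16 [-1.43  1.53]
20 [-1.64  1.79]
24 [-1.83  2.06]
28 [-2.    2.34]
32 [-2.15  2.64]
36 [-2.28  2.95]
40 [-2.38  3.26]
44 [-2.47  3.58]
48 [-2.53  3.91]
52 [-2.57  4.24]
56 [-2.58  4.57]
60 [-2.58  4.9 ]
64 [-2.55  5.23]
68 [-2.49  5.56]
72 [-2.42  5.88]
76 [-2.32  6.2 ]
80 [-2.2   6.51]
84 [-2.06  6.81]
88 [-1.89  7.1 ]
92 [-1.71  7.37]
```

```bash
python3 -m jog '[[[-0.2,0.3,0,0],[-0.44,0.65,0,0],[-0.71,0.85,0,-4],[-0.96,1.06,0,-8],[-1.21,1.28,0,-12],[-1.43,1.53,0,-16],[-1.64,1.79,0,-20],[-1.83,2.06,0,-24],[-2,2.34,0,-28],[-2.15,2.64,0,-32],[-2.28,2.95,0,-36],[-2.38,3.26,0,-40],[-2.47,3.58,0,-44],[-2.53,3.91,0,-48],[-2.57,4.24,0,-52],[-2.58,4.57,0,-56],[-2.58,4.9,0,-60],[-2.57,5.06,0,-62],[-2.56,5.15,0,-63],[-2.56,5.15,0,-63]]]'
python3 - <<'E'
from h import *
f=grab_frame("scene"); pickle.dump(f,open("scene.pkl","wb")); cv2.imwrite("pics/s2.png",cv2.resize(f["image"][150:290,260:440],None,fx=4,fy=4,interpolation=cv2.INTER_CUBIC))
E
```

```text
time_s: 4.57
tcp_pos: [460.6, 119.4, 73.5]
ee_rot: [180.0, -0.0, 61.4]
wrist_force: [-0.2, -0.1, -1.0]
width: -0.2
```

View pics/s2.png

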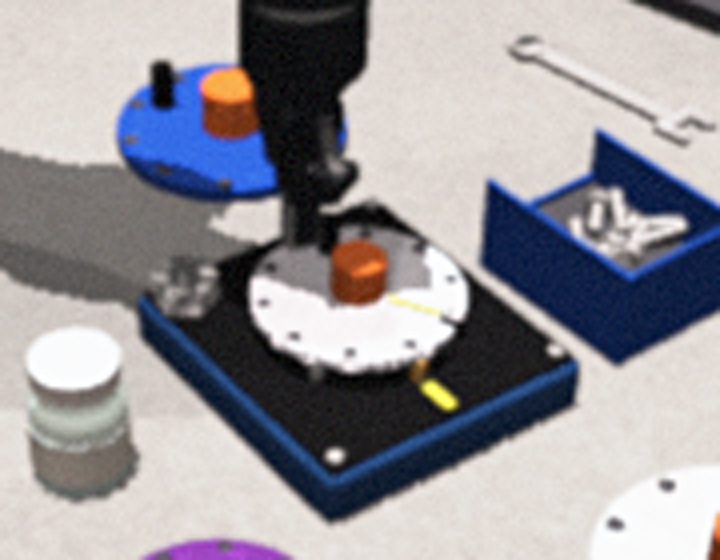

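The disc turned: notch at crop about (450,322), pin at (420,369). Now I measure the remaining angle.

```bash
cat > ang.py <<'E'
from h import *
import sys
f=pickle.load(open("scene.pkl","rb"))
C=np.array([508,113.5])
def g(x,y,z): return px(f,260+(x+.5)/4-.5,150+(y+.5)/4-.5,z)[:2]
for a in sys.argv[1:]:
    x,y,z=map(float,a.split(",")); p=g(x,y,z); d=p-C
    print(a,p.round(1),"ang %.1f r %.1f"%(np.degrees(np.arctan2(d[1],d[0])),np.hypot(*d)))
E
python3 ang.py 450,322,64 439,314,64 390,297,64 358,251,91 420,364,54 428,384,40 453,408,40 333,455,40 556,350,40
```

```text
450,322,64 [572.5 128.8] ang 13.3 r 66.3
439,314,64 [563.  130.5] ang 17.1 r 57.6
390,297,64 [530.9 123.9] ang 24.4 r 25.2
358,251,91 [509.5 118.4] ang 73.4 r 5.1
420,364,54 [576.1  96.4] ang -14.1 r 70.3
428,384,40 [581.3  98.6] ang -11.5 r 74.8
453,408,40 [605.3  91.4] ang -12.8 r 99.8
333,455,40 [579.   14.4] ang -54.4 r 121.9
556,350,40 [619.5 174.1] ang 28.5 r 126.9
```

```bash
python3 -m jog '[[[0.03,0.22,0,-3],[0.07,0.41,0,-5],[0.1,0.57,0,-7],[0.14,0.73,0,-9],[0.19,0.89,0,-11],[0.24,1.05,0,-13],[0.3,1.2,0,-15],[0.36,1.36,0,-17],[0.43,1.51,0,-19],[0.5,1.66,0,-21],[0.58,1.81,0,-23],[0.67,1.95,0,-25],[0.67,1.95,0,-25],[0.67,1.95,0,-25]]]'
python3 - <<'E'
from h import *
f=grab_frame("scene"); pickle.dump(f,open("scene.pkl","wb")); cv2.imwrite("pics/s3.png",cv2.resize(f["image"][195:265,315:405],None,fx=8,fy=8,interpolation=cv2.INTER_CUBIC))
E
```

```text
time_s: 5.78
tcp_pos: [467.3, 138.5, 73.3]
ee_rot: [-180.0, -0.0, 36.5]
wrist_force: [0.2, 0.7, -0.1]
width: -0.1
```

View pics/s3.png

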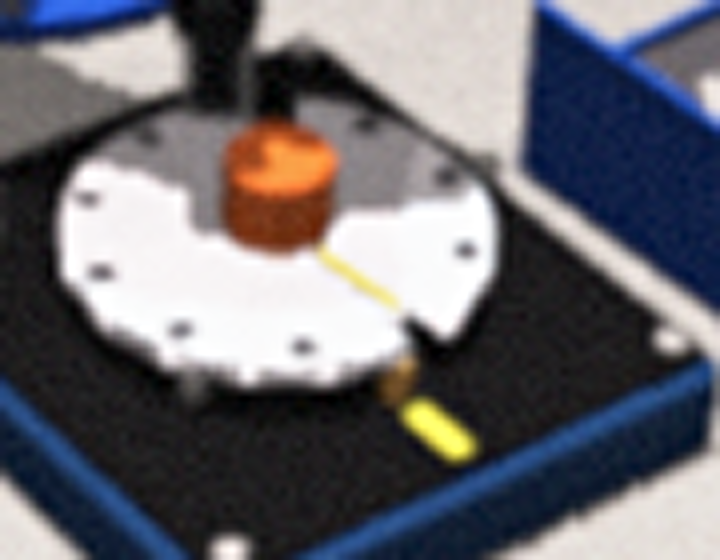

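Notch is now close to the pin: inner end at crop (406,318), mouth corners about (407,356) and (450,343), pin tip at (400,365), yellow mark (405,405)-(470,458).

Run:
```python
from h import *
f=pickle.load(open("scene.pkl","rb"))
g=lambda x,y,z: px(f,315+(x+.5)/8-.5,195+(y+.5)/8-.5,z)[:2]
H=g(280,158,91); print("hub",H)
A=lambda d:np.degrees(np.arctan2(d[1],d[0])).round(1)
for n,x,y,z in(("l0",320,250,64),("l1",398,306,64),("mouthL",407,356,64),("mouthR",450,343,64),("pin",400,365,54.5),("mark0",413,405,40),("mark1",465,453,40)):
    p=g(x,y,z); print(n,p.round(1),A(p-H),np.hypot(*(p-H)).round(1))
print("line",A(g(398,306,64)-g(320,250,64)),"mark",A(g(465,453,40)-g(413,405,40)))
```

```text
hub [515.11092863 113.23208371]
l0 [531. 114.] 2.8 15.9
l1 [564.9 108.7] -5.3 50.0
mouthL [581.   92.4] -17.5 69.1
mouthR [586.7 105.3] -6.3 72.1
pin [575.4  97. ] -15.0 62.4
mark0 [579.5  99.1] -12.3 65.9
mark1 [604.   92.3] -13.2 91.4
line -9.0 mark -15.6
```

```bash
cat > rect.py <<'E'
from h import *
import sys
f=pickle.load(open("scene.pkl","rb"))
K=f["camera_matrix"]; R=Ro.from_euler("xyz",f["rotation"],degrees=True).as_matrix(); o=np.array(f["origin"]).ravel()
def rect(z,cx=510,cy=114,h=75,s=4):
    n=2*h*s; i,j=np.meshgrid(np.arange(n),np.arange(n))   # col -> -y, row -> -x
    W=np.stack([cx+h-(j+.5)/s,cy+h-(i+.5)/s,np.full(i.shape,z)],-1)
    c=(W-o)@R; u=K[0,0]*c[...,0]/-c[...,2]+K[0,2]; v=-K[1,1]*c[...,1]/-c[...,2]+K[1,2]
    return cv2.remap(f["image"],u.astype(np.float32),v.astype(np.float32),cv2.INTER_CUBIC)
zt=float(sys.argv[1])
cv2.imwrite(sys.argv[2],rect(zt))
im=rect(zt).max(2)
# rim radius search over a lit arc: fit circle to first dark crossing from outside
pts=[]
for a in np.radians(np.arange(-110,60,2)):
    if -30<np.degrees(a)<8: continue
    for r in np.arange(74,50,-.25):
        x,y=510+r*np.cos(a),114+r*np.sin(a); i=int((114+75-y)*4); j=int((510+75-x)*4)
        if 0<=i<600 and 0<=j<600 and im[j,i]>130: pts.append((x,y)); break
p=np.array(pts)
from scipy.optimize import least_squares
q=least_squares(lambda q:np.hypot(*(p-q[:2]).T)-q[2],[510,114,65],loss="soft_l1").x
print("circle",q.round(1),len(p))
E
python3 rect.py 64 pics/r1.png
```

```text
circle [516.4 110.8  66.8] 66
```

View pics/r1.png

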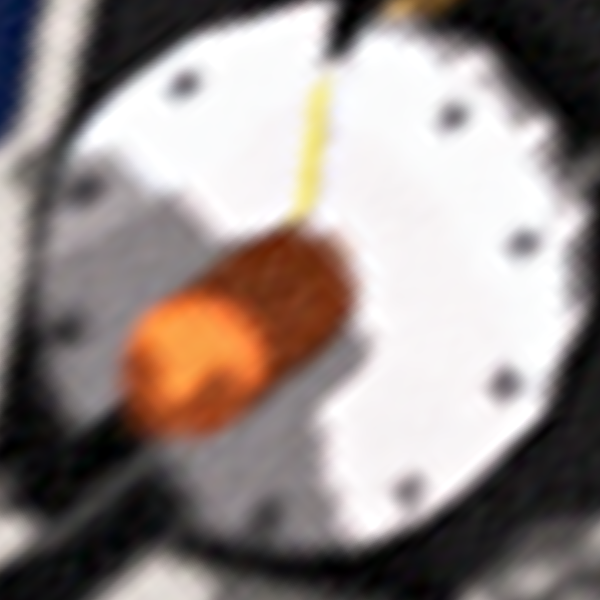

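Rectified view: the rim dots are 36° apart about (294,286), which puts the notch at -7.1°. The mark and screw line put the pin at about -14°, so about 7° remain.

```bash
python3 -m jog '[[[0.09,0.14,0,-2],[0.18,0.27,0,-4],[0.25,0.37,0,-5.5],[0.33,0.47,0,-7],[0.33,0.47,0,-7],[0.33,0.47,0,-7]]]'
python3 - <<'E'
from h import *
f=grab_frame("scene"); pickle.dump(f,open("scene.pkl","wb"))
E
python3 rect.py 64 pics/r2.png
python3 - <<'E'
import cv2,numpy as np,pickle
f=pickle.load(open("scene.pkl","rb"))
a=cv2.resize(f["image"][205:265,335:395],None,fx=6,fy=6,interpolation=cv2.INTER_CUBIC)
b=cv2.imread("pics/r2.png")[:360,150:590]
cv2.imwrite("pics/j2.png",np.hstack([a,b]))
E
```

```text
time_s: 6.33
tcp_pos: [470.8, 143.2, 73.3]
ee_rot: [180.0, -0.0, 29.4]
wrist_force: [-0.7, 0.2, 0.0]
width: -0.2
circle [516.2 109.9  66.8] 66
```

View pics/j2.png

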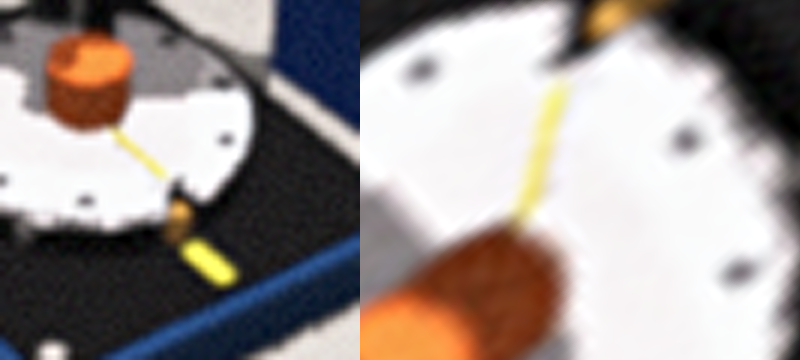

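The notch is now at about -15°, against the pin at about -14° to -15°, and the brass tip sits at the notch mouth. This is inside the ±3° clearance, so I back off, rise and go over the hub.

```bash
python3 -m jog '[[[-0.4,-0.2,0,0],[-0.9,-0.5,0,0],[-0.9,-0.5,0,0],[-0.9,-0.5,2,0],[-0.9,-0.5,4,0],[-0.9,-0.5,4.5,0],[-0.9,-0.5,4.5,0],[0.5,-1.2,4.5,0],[2,-2,4.5,0],[3.3,-2.6,4.5,0],[3.83,-2.89,4.5,0],[3.83,-2.89,4,0],[3.83,-2.89,3,0],[3.83,-2.89,2.4,0],[3.83,-2.89,2.4,0],[3.83,-2.89,2.4,0]]]'
python3 - <<'E'
from h import *
f=grab_frame("scene"); pickle.dump(f,open("scene.pkl","wb"))
cv2.imwrite("pics/s4.png",cv2.resize(f["image"][180:260,310:400],None,fx=7,fy=7,interpolation=cv2.INTER_CUBIC))
E
```

```text
time_s: 7.72
tcp_pos: [508.2, 114.5, 96.6]
ee_rot: [-180.0, 0.1, 29.4]
wrist_force: [-0.0, 0.0, -0.1]
width: -0.3
```

View pics/s4.png

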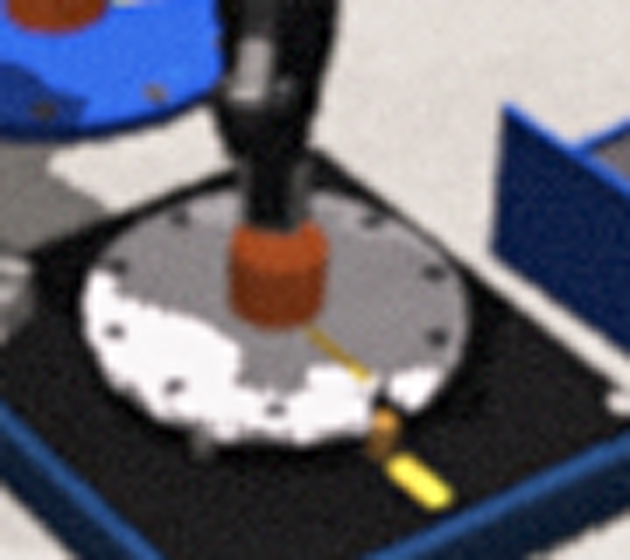

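The fingers stand over the hub cap (278,228) and the pin (383,425) is in line with the notch (385,390). Now I press gently.

```bash
python3 -m jog '[[[0,0,-0.2,0],[0,0,-0.4,0],[0,0,-0.6,0],[0,0,-0.7,0],[0,0,-0.8,0],[0,0,-0.9,0],[0,0,-0.9,0],[0,0,-0.9,0]]]'; python3 -m jog '[[[0,0,-0.1,0],[0,0,-0.2,0],[0,0,-0.3,0],[0,0,-0.3,0],[0,0,-0.3,0]]]'
```

```text
time_s: 8.43
tcp_pos: [509.1, 114.3, 88.4]
ee_rot: [-180.0, -0.0, 29.3]
wrist_force: [-0.9, 0.9, 1.7]
width: -0.1
time_s: 8.85
tcp_pos: [509.1, 114.3, 85.3]
ee_rot: [-180.0, -0.0, 29.3]
wrist_force: [0.1, 0.3, 2.7]
width: -0.2
```

```bash
python3 -m jog '[[[0,0,-0.1,0],[0,0,-0.2,0],[0,0,-0.3,0],[0,0,-0.3,0],[0,0,-0.3,0]]]';  python3 -m jog '[[[0,0,-0.1,0],[0,0,-0.2,0],[0,0,-0.2,0],[0,0,-0.2,0]]]'
```

```text
time_s: 9.27
tcp_pos: [509.1, 114.3, 82.3]
ee_rot: [-180.0, -0.0, 29.3]
wrist_force: [-0.7, 0.1, 3.1]
width: -0.2
time_s: 9.6
tcp_pos: [509.2, 114.3, 81.0]
ee_rot: [180.0, -0.0, 29.3]
wrist_force: [-5.1, 0.3, 19.0]
width: -0.0
```

Contact stopped at z = 81.0 mm, exactly the seated hub height, with the force rising to 19 N. I lift clear and look.

```bash
python3 -m jog '[[[0,0,0.5,0],[0,0,2,0],[0,0,4,0],[0,0,7,0],[0,0,10,0],[-3,-3,12,0],[-6,-6,12,0],[-6,-9,12,0],[-6,-12,12,0],[-6,-15,12,0],[-6,-18,12,0],[-6,-21,12,0],[-6,-24,12,0],[-6,-24,12,0],[-6,-24,12,0]]]'
python3 - <<'E'
from h import *
f=grab_frame("scene"); pickle.dump(f,open("scene.pkl","wb")); t=grab_frame("top")
a=cv2.resize(f["image"][180:270,290:400],(550,450),interpolation=cv2.INTER_CUBIC)
b=cv2.resize(t["image"][205:315,210:270+0],(245,450),interpolation=cv2.INTER_CUBIC)
cv2.imwrite("pics/end.png",np.hstack([a,b]))
# heights from depth: hub top, plate
for u,v in((260,259),(261,258),(250,268),(272,250),(256,275)): print("top",u,v,px(t,u,v).round(1))
for u,v in((349,213),(335,232),(350,237)): print("scene",u,v,px(f,u,v).round(1))
E
```

```text
time_s: 10.85
tcp_pos: [448.7, -127.2, 200.2]
ee_rot: [180.0, 0.0, 29.2]
wrist_force: [0.7, 0.8, -0.1]
width: 0.1
top 260 259 [504.9 114.2  81.8]
top 261 258 [507.3 111.4  84. ]
top 250 268 [485.4 143.2  49.5]
top 272 250 [534.6  85.3  54.6]
top 256 275 [465.7 125.6  57.3]
scene 349 213 [488.9 144.1  64.3]
scene 335 232 [502.5  75.6  53. ]
scene 350 237 [540.8  85.6  52.2]
```

View pics/end.png

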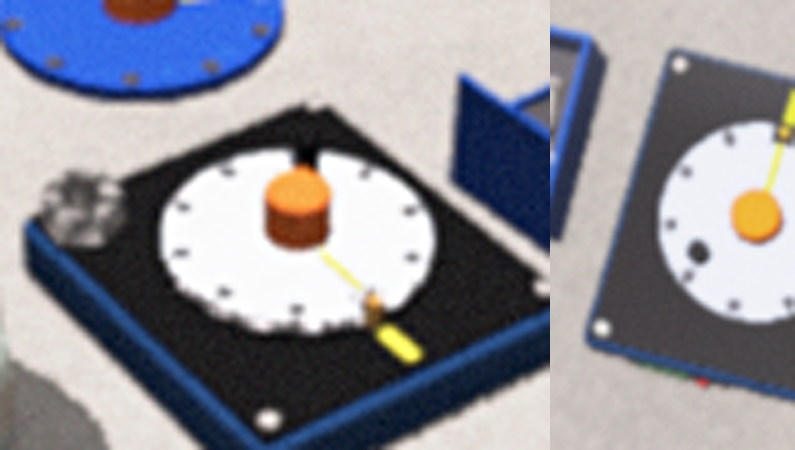

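The pin stands in the notch (scene panel (373,305), top panel (785,132)). The plate reads about 53 mm high (54 expected) and the hub 82-84 mm (81 expected). The nut and bin are in place.

```bash
python3 -c "
from rig import job
print(job.job_done())"
```

```text
the job is handed in; nothing more can be done
None
```

The disc is seated and the job is handed in; `job_done()` gives no verdict. With shut fingers I pushed the black post about 92° clockwise, in three steps with a camera check after each. I then pressed the orange hub cap straight down.

**Press:** it stopped at a tool height of 81.0 mm, which is the seated hub height, with the force rising to 19 N. Up to that point the force stayed around 2–3 N, lower than the roughly 6.5 N I expected from the stated lifter friction.

**Final pictures:** the brass pin stands in the notch and the plate looks level. The nut and the bin are where they were. I did not re-measure the other loose things, but the arm never went near them. The tool is well clear, with wrist force near 0, and the clock read about 10.9 s of the 67 s allowed.

**Disagreements:**
- Spot depth readings were noisy. The plate read mostly 49–57 mm against 54 mm expected, and the hub 82–84 mm against 81 mm.
- The scene and top cameras differed by about 5 mm on the spindle position.

I relied on the press height and the view of the pin in the notch.

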